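Pin the jig's stop and hold a core mount home against its sprung plunger

ROBOT

A 6-joint arm with a two-finger parallel gripper is mounted at the origin on a cart in front of the work surface, level with it; the furniture and walls round the work are solid. World frame = base frame: x ahead of the robot, y to its left, z up, the work surface at z = 0. Lengths are in m, angles in rad, forces in N, time in s.
With the tool pointing down it reaches from about 0.325 to 0.925 m from the base axis. Payload 3.1 kg.
Tool frame: the origin (TCP) lies midway between the tips of the shut fingers; the grasp point (between the pads) lies ctrl.pinch_z behind it (ctrl.pinch_z is the distance from the TCP to the grasp point, in m); x points along the fingers, y is the direction in which the jaws open and shut, and the axes are right-handed (so a half turn about x gives the same grasp; the last joint's range is limited). The gripper opens to 85 mm and grips with 20 to 120 N. Pads are 22 mm wide; open, the fingers measure 114 mm over their backs; the gripper's body (76 mm by 85 mm) begins 54 mm behind the grasp point. The pads swing forward as they close: fully open they stand 13 mm farther back than shut.
Start: joints at [-1.241, 0.217, 1.613, -0, 1.311, -0.112], TCP at [0.267, -0.565, 0.231] pointing down, gripper open.
Joint ranges: [-2.75, 2.75], [-0.78, 2.1], [0.31, 2.55], [-1.13, 4.27], [0.13, 2.63], [-2.58, 2.58]. Speed limits (rad/s): [2.79, 2.79, 3.14, 3.14, 3.14, 3.14].

INTERFACE

Orientations are given as a unit quaternion [w, x, y, z].
In Python, from cell import readout, get_image, finish_job, ctrl gives the robot as it stands.
- The arm moves only by the tool play_rows, never from a script. Its arguments are lists of equal length, an entry for each row: "delta_pos": the shift along the tool's x, y, z in m, a list of three; "turn": the turn about the tool's x in rad; "gripper": the closure in counts, from 0 (fully open) to 255 (shut). In form: {"delta_pos": [[x, y, z], ...], "turn": [turn, ...], "gripper": [gripper, ...]}. A call has 1 to 20 rows; each row is the pose to reach, as a shift and turn from the pose measured when the call began, along the tool's axes at that moment; what a row does not reach only later rows make up. A row lasts 1/12 s, in which the tool goes at most 41.7 mm and 7.16 degrees, less where a joint would pass 70% of its speed; a pose out of reach is approached as far as the arm can. A call with a gripper value outside its range is refused whole. The fingers move at their own pace and stop on an object; "grip_force" is the grip in N (left out, the last holds). Time passes only in rows, so rows that repeat a pose let the fingers close. It gives the time, the measured TCP pose, the force and the opening at its end, in the units of the state.
- readout.observe(): the state, without advancing time (a new reading comes with each control period).
- get_image(name): name is "scene" or "top" or "wrist"; returns a dict with "color" (384x512x3 uint8, blue, green, red), "fx", "fy", "cx", "cy" (pixels), "position" and "rotation" of the camera in the world; the wrist camera has in their place "T_tool_cam" (4x4, takes a point from camera to tool coordinates, whose origin is the TCP and whose axes are the tool frame's). Camera axes: x right, y down, z forward; pixel columns grow to the right and rows downward; lengths in m; the calibration is good to about 2 mm. A picture is of the moment at which its call begins: read the wrist's pose just before it. There is no depth.
- finish_job(): hands the job in, once; it reports no verdict.
The state is a dict: "t": time; "joint_positions": joint angles; "joint_vel": joint speeds; "joint_efforts": joint torques, N m; "position": TCP position; "eef_rot": TCP orientation; "force": force on the tool from outside, world axes, zero at the start; "moment": the same for the moment, N m; "finger_gap": finger opening in m.
Only numpy, scipy, OpenCV 4.12 (cv2) and the standard library are available. Lean on these libraries where they do the work, as an engineer would, in place of code of your own. Each camera call takes 0.05 s, during which the arm holds its last target.

TASK

In the core jig, lock the blue sliding stop block by dropping the red-headed retaining pin fully through its hole into the bed and letting go of it. Then lay the wooden core mount flat, core side up, in the jig's channel and push its end against the brass sprung plunger until it is fully home on both steel stop faces and firmly seated; finish while still gripping the mount and pressing it there. Leave the red-capped vial and the black film cans where they are.

Things in the scene. Friction and masses are not known exactly. Their poses are not given: they have to be found in the camera images.
- jig_bed: fixed aluminium bed plate of the jig, 80 x 360 x 20 mm; origin at bench level under the channel's centre line; own y runs along the channel, bed from y = -200 to +160 mm, flat top at z = 20 mm. The mount is pushed along own -y. Two dark steel cheeks 27 mm apart with flared lips (y = -85 to -35 mm, up to z = 40 mm) guide it; at y > -35 mm the bed is open, with room for fingers
- pin_hole (a point): centre of the mouth of the vertical pin hole in the blue stop block, on top of its lug, 34 mm above the bench; hole 11.8 mm wide through the 14 mm lug, then 12.2 mm wide through the 20 mm bed; it lies at x = 0, y = -150 mm of the bed
- stop_center (a point): point on the bed's top, in the plane of the stop faces, midway between the two; the seated mount's end comes here (x = 0, y = -100, z = 20 mm of the bed while the stop block is where it starts; when pinned and pushed it gives some 3 mm before the pin takes the load)
- plunger (a joint): how far the brass sprung plunger (8 mm thick, axis 7 mm above the bed, between the stop faces) is pressed in, m: 0 = out, its round tip 10 mm in front of the stop faces; 0.010 = mount home. Spring about 4 N at first touch, 7 N when home; pushing on to 10 N or more loads the stop faces
- core_mount: wooden lath with a glued wood core, 22 x 240 x 16 mm (gripping sides 14 mm high), 40 to 70 g, lying core side up on the bench nearer the robot than the jig; origin at the middle of its underside, own y along its length; either end may go to the stop; grip it across the 22 mm width at about mid-length
- pin: retaining pin, starts upright in the wooden block: 10 mm steel shank 30 mm long with a tapered foot, then an 18 mm wide red collar 4 mm thick, then a red round handle 14 mm wide and 26 mm tall (60 mm in all); origin at the centre of the foot, own z up along the pin
- pin_collar (a point): underside of the pin's red collar, on its axis, 30 mm above the foot; it rests on the lug when the pin is fully in
- pin_block: fixed wooden block 50 x 50 x 34 mm with a hole in which the pin is parked (collar resting on the top); origin under its centre
- film_can: black film can, 34 mm wide, 50 mm high, loose, to be left alone; origin at its underside; a similar second can stands fixed on the bench
- vial: clear vial with a red cap, 29 mm wide, 54 mm high, loose, to be left alone; origin at its underside
- stop_slide: blue stop block that slides on the bed, origin as stop_center. It starts with its pin hole in line with the bed's hole; unpinned it slides up to 30 mm away along the bed's -y at about 2 N. Front tower 50 mm above the bench, flat lug with the hole behind it 34 mm. Two steel stop faces on its front, 11 mm wide each, one each side of the plunger with an 11 mm gap, are the mount's hard stop

How it is judged:
On the way, in this order (a step that is already met when the one before it is completed fails the run):
1. the pin stands fully in the stop block and bed, let go (horizontal distance between pin_collar and pin_hole below 0.005 m and z of pin_collar in the frame of jig_bed below 0.038 m and angle between pin's own z axis and vertical below 0.2 rad and contact force between the fingers and pin below 0.1 N), for 0.3 s.
2. the core mount, in the channel, has pressed the plunger in and bears on the stop faces (value of joint plunger above 0.0085 m and contact force between core_mount and stop_slide above 8.5 N and x of core_mount in the frame of jig_bed between -0.006 and 0.006 m and z of core_mount in the frame of jig_bed below 0.026 m and angle between the y axis of core_mount and the y axis of jig_bed, either way round below 0.06 rad and angle between core_mount's own z axis and vertical below 0.08 rad), for 0.2 s.
At the end, for the whole second after the job is handed in: Pin fully in (collar within 4 mm of the lug, 5 mm of the hole axis), untouched; stop block within 6 mm of its place; mount flat in the channel (6 mm sideways, 0.06 rad), plunger in by over 8.5 mm, mount pressing on plunger and stop faces with over 8.5 N together, gripped with over 3 N, still (all of step 1 and all of step 2 and y of stop_center in the frame of jig_bed above -0.106 m and contact force between the fingers and core_mount above 3 N and linear speed of core_mount below 0.01 m/s); the arm keeps its last pose, push and grip.
It fails at once if the film can is disturbed (moved more than 30 mm) (distance of film_can from where it was at the start of the episode above 0.03 m).
It fails at once if the vial is disturbed (moved more than 30 mm) (distance of vial from where it was at the start of the episode above 0.03 m).
It also fails if it takes over 64 s, if anything falls off the work surface, if the arm or the gripper's body presses on something with over 40 N, if the wrist force passes 120 N, or if a joint passes its speed limit or range.

## Working session

There is one attempt and no reset: what is moved stays moved. The work goes in short steps, Python scripts to look and compute and a tool call to move; the robot and the scene stay as the last step left them, time stands still between calls to the robot, and variables do not carry over. Pictures are saved under pics/ and viewed, and the job is handed in when it is done.

Besides the shell and the picture viewer there is one more tool, called as name(argument=value, ...) on one line, values as JSON. play_rows: Moves the arm, as the interface text tells. Its arguments: {"type":"object","properties":{"delta_pos":{"type":"array"},"turn":{"type":"array"},"gripper":{"type":"array"},"grip_force":{"type":"number"}},"required":["delta_pos","turn","gripper"]}

```bash
ls; mkdir -p pics; python3 - <<'E'
from cell import readout,get_image,ctrl
import cv2
print(readout.observe()); print(ctrl, ctrl.pinch_z)
for n in("scene","top","wrist"):
    g=get_image(n); cv2.imwrite(f"pics/{n}0.png",g["color"]); print(n,{k:v for k,v in g.items() if k!="color"})
E
```

```text
pics
{'t': 0.0, 'joint_positions': array([-1.24121988e+00,  2.17743236e-01,  1.61495684e+00,  8.24915410e-06,
        1.31128854e+00, -1.12207303e-01]), 'joint_vel': array([-0.00048627, -0.0002247 ,  0.00163943, -0.0004434 , -0.00082286,
        0.0003895 ]), 'joint_efforts': array([-6.05526038e-04, -3.96849418e+01, -3.03852260e+01, -1.46275288e-04,
        9.71260801e-03,  1.48546626e-06]), 'position': array([ 0.26697033, -0.56420135,  0.22996319]), 'eef_rot': array([-0.15408378, -0.68983639, -0.1557686 ,  0.69001456]), 'force': array([-0.84019025, -0.19223635,  0.96059248]), 'moment': array([-0.01104259, -0.01643883,  0.02519531]), 'finger_gap': 0.08529778888481353}
<Robot object at 0x7f345b9d3a10> 0.0187
scene {'fx': 348.8898432481827, 'fy': 348.8898432481827, 'cx': 254.01960711640075, 'cy': 192.8461120079231, 'position': array([0.16475279, 0.49679935, 0.60377286]), 'rotation': array([ 0.13586067, -0.31281524,  0.8485798 , -0.404476  ])}
top {'fx': 354.77661158138216, 'fy': 354.77661158138216, 'cx': 250.37738395098185, 'cy': 185.63464549513978, 'position': array([ 0.49276198, -0.02233775,  1.20248054]), 'rotation': array([ 0.0168632 , -0.70290106,  0.71032023, -0.03302872])}
wrist {'fx': 297.96851452371396, 'fy': 297.96851452371396, 'cx': 260.24019579278774, 'cy': 194.89500207605576, 'T_tool_cam': array([[-1.43316654e-03, -3.13922774e-01,  9.49447438e-01,
        -1.42208091e-01],
       [ 9.99998937e-01, -7.03319028e-04,  1.27692919e-03,
         7.48640535e-04],
       [ 2.66907294e-04,  9.49448259e-01,  3.13923448e-01,
        -8.14080689e-02],
       [ 0.00000000e+00,  0.00000000e+00,  0.00000000e+00,
         1.00000000e+00]])}
```

View pics/top0.png

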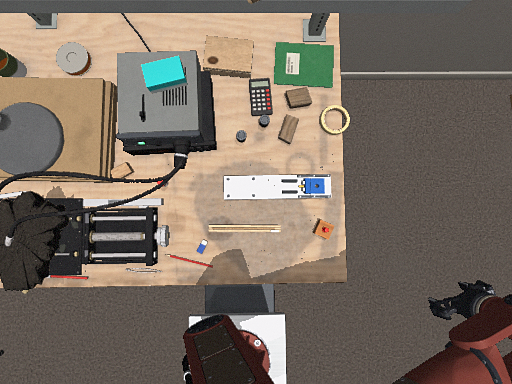

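View pics/scene0.png

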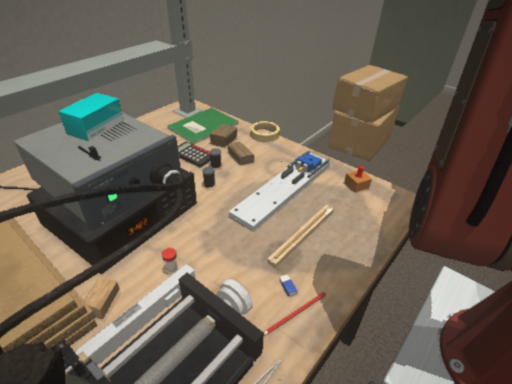

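View pics/wrist0.png

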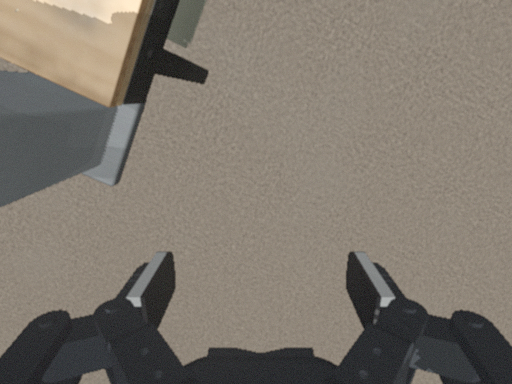

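The top view shows the jig at about (277,187) with its stop at the right. The mount is at (244,228), the pin block at (324,229) and the film cans at (241,136) and (264,120). The vial shows up in the scene view at (170,258), well away from the work.

```bash
cat > h.py <<'E'
import numpy as np,cv2
from scipy.spatial.transform import Rotation as R
from cell import readout,get_image,ctrl
def q2R(q): return R.from_quat([q[1],q[2],q[3],q[0]]).as_matrix()
def cam(name):
    s=readout.observe()
    g=get_image(name)
    if name=="wrist":
        T=np.eye(4);T[:3,:3]=q2R(s["eef_rot"]);T[:3,3]=s["position"];T=T@g["T_tool_cam"]
        return g,T[:3,3],T[:3,:3]
    return g,np.array(g["position"]),q2R(g["rotation"])
def ray(g,Rm,uv):
    return Rm@np.array([(uv[0]-g["cx"])/g["fx"],(uv[1]-g["cy"])/g["fy"],1.])
def onz(g,p,Rm,uv,z):
    d=ray(g,Rm,uv); return p+d*(z-p[2])/d[2]
def proj(g,p,Rm,X):
    c=Rm.T@(np.asarray(X)-p); return c[0]/c[2]*g["fx"]+g["cx"],c[1]/c[2]*g["fy"]+g["cy"]
def crop(im,x0,y0,x1,y1,k,fn):
    cv2.imwrite(fn,cv2.resize(im[y0:y1,x0:x1],None,fx=k,fy=k,interpolation=cv2.INTER_CUBIC))
E
python3 - <<'E'
from h import *
g,p,Rm=cam("top"); im=g["color"]
crop(im,200,165,345,245,5,"pics/topc.png")
print(Rm)
hsv=cv2.cvtColor(im,cv2.COLOR_BGR2HSV)
def blobs(m,z,nm):
    n,l,s,c=cv2.connectedComponentsWithStats(m.astype(np.uint8))
    for i in range(1,n):
        if s[i,4]>8 : print(nm,c[i].round(1),s[i],onz(g,p,Rm,c[i],z).round(4))
H,S,V=[hsv[...,i].astype(int) for i in range(3)]
blobs((H>100)&(H<125)&(S>130)&(V>60),0.05,"blue")
blobs(((H<5)|(H>174))&(S>170)&(V>80),0.064,"red")
roi=np.zeros_like(H,bool);roi[170:205,215:340]=1
m=((S<30)&(V>180)&roi)
blobs(m,0.02,"bed")
for n,uv,z in[("bedL",(224,188),.02),("bedR",(331,186),.02),("mL",(209,228.5),.016),("mR",(280,229),.016),("can",(241,136),.05),("can2",(264,120),.05)]: print(n,onz(g,p,Rm,uv,z).round(4))
E
```

```text
[[-0.01129146 -0.99745575  0.07038839]
 [-0.99968363  0.0096784  -0.02321562]
 [ 0.0224753  -0.07062826 -0.99724947]]
blue [313.8 185.4] [304 178  21  16 265] [ 0.5727 -0.2566  0.05  ]
blue [200.6 248.3] [197 244   8  10  46] [0.3741 0.1129 0.05  ]
red [159.2 181.6] [157 180   6   4  11] [0.5888 0.2431 0.064 ]
red [324.9 229.2] [322 227   7   5  24] [ 0.4308 -0.2861  0.064 ]
red [189.7 260.6] [170 255  42  12  63] [0.3377 0.1455 0.064 ]
red [ 68.7 276.5] [ 51 275  37   4  64] [0.2939 0.5223 0.064 ]
bed [266.1 186.5] [ 224  175  108   25 1820] [ 0.5728 -0.1026  0.02  ]
bedL [0.5692 0.0382 0.02  ]
bedR [ 0.5724 -0.3207  0.02  ]
mL [0.4353 0.0889 0.016 ]
mR [ 0.4307 -0.147   0.016 ]
can [ 0.738  -0.0202  0.05  ]
can2 [ 0.791  -0.0966  0.05  ]
```

View pics/topc.png

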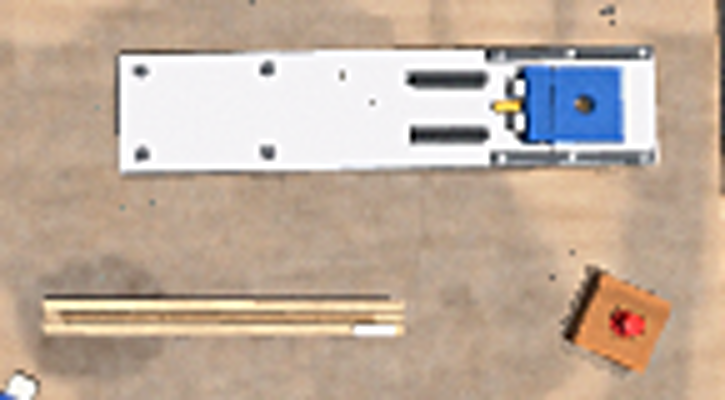

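```bash
python3 - <<'E'
from h import *
s=readout.observe(); Rt=q2R(s["eef_rot"]); print(Rt.round(3)); 
def turnto(yw):  # angle about tool x so that tool y aligns to yw
    v=Rt.T@yw; return np.arctan2(v[2],v[1])
print("turn to y=+x",turnto(np.array([1,0,0])),"y=-x",turnto(np.array([-1,0,0])))
t=np.array([0.455,-0.27,0.17]); print("delta",Rt.T@(t-s["position"]))
E
```

```text
[[-0.     0.428 -0.904]
 [ 0.001 -0.904 -0.428]
 [-1.    -0.002 -0.   ]]
turn to y=+x -1.1290304237878768 y=-x 2.012562229801916
delta [ 0.06079305 -0.18579295 -0.29577746]
```

```bash
cat >> h.py <<'E'
def delta(t,yw=None):
    s=readout.observe(); Rt=q2R(s["eef_rot"])
    out=[(Rt.T@(np.array(t)-s["position"])).round(4)]
    if yw is not None:
        v=Rt.T@np.array(yw,float); out.append(round(np.arctan2(v[2],v[1]),4))
    return out
E
python3 -c "
from h import *
print(delta([.5,-.25,.2],[1,0,0]), delta([.38,-.4,.22]))"
```

```text
[array([ 0.0308, -0.1847, -0.345 ]), np.float64(-1.129)] [array([ 0.0106, -0.1004, -0.1724])]
```

play_rows(delta_pos=[[0.031, -0.185, -0.345], [0.031, -0.185, -0.345], [0.031, -0.185, -0.345], [0.031, -0.185, -0.345], [0.031, -0.185, -0.345], [0.031, -0.185, -0.345], [0.031, -0.185, -0.345], [0.031, -0.185, -0.345], [0.031, -0.185, -0.345], [0.031, -0.185, -0.345], [0.031, -0.185, -0.345], [0.031, -0.185, -0.345], [0.031, -0.185, -0.345], [0.031, -0.185, -0.345], [0.031, -0.185, -0.345]], turn=[-1.129, -1.129, -1.129, -1.129, -1.129, -1.129, -1.129, -1.129, -1.129, -1.129, -1.129, -1.129, -1.129, -1.129, -1.129], gripper=[90, 90, 90, 90, 90, 90, 90, 90, 90, 90, 90, 90, 90, 90, 90], grip_force=40)

```text
t: 1.45
position: [0.4992, -0.251, 0.1999]
eef_rot: [0.499, 0.501, 0.5, -0.5]
force: [-0.5, 0.1, 0.7]
finger_gap: 0.0554
```

```bash
python3 - <<'E'
from h import *
s=readout.observe(); print(s["t"],s["joint_positions"].round(3),s["position"].round(4),s["finger_gap"],s["force"]); print(q2R(s["eef_rot"]).round(3))
g,p,Rm=cam("wrist"); cv2.imwrite("pics/w1.png",g["color"])
np.savez("w1.npz",im=g["color"],p=p,R=Rm)
E
```

```text
1.45 [-5.920e-01  1.070e-01  1.800e+00  1.000e-03  1.236e+00 -5.900e-01] [ 0.4992 -0.251   0.1999] 0.05541094359022439 [-0.53781121  0.086665    0.67557873]
[[-0.     1.    -0.002]
 [ 0.001 -0.002 -1.   ]
 [-1.    -0.001 -0.001]]
```

View pics/w1.png

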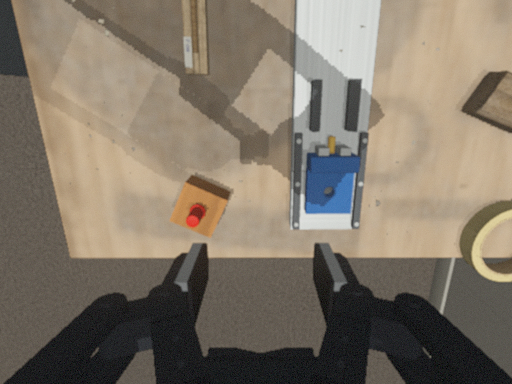

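Wrist view: the red pin is at (196,215), the blue lug's hole at (328,190), the cheeks near (316,105) and (353,105), and the mount's near end at (195,73).

```bash
python3 - <<'E'
from h import *
g,p,Rm=cam("wrist"); im=g["color"]
crop(im,160,165,240,245,7,"pics/w1pin.png"); crop(im,285,130,375,235,6,"pics/w1stop.png")
hsv=cv2.cvtColor(im,cv2.COLOR_BGR2HSV); H,S,V=[hsv[...,i].astype(int) for i in range(3)]
m=((H<5)|(H>174))&(S>180)&(V>60)
n,l,s,c=cv2.connectedComponentsWithStats(m.astype(np.uint8))
for i in range(1,n):
    if s[i,4]>8: print(c[i],s[i])
E
```

```text
[197.90243902 209.06097561] [190 205  15  13  82]
[192.46956522 219.96521739] [186 213  14  14 115]
```

View pics/w1pin.png

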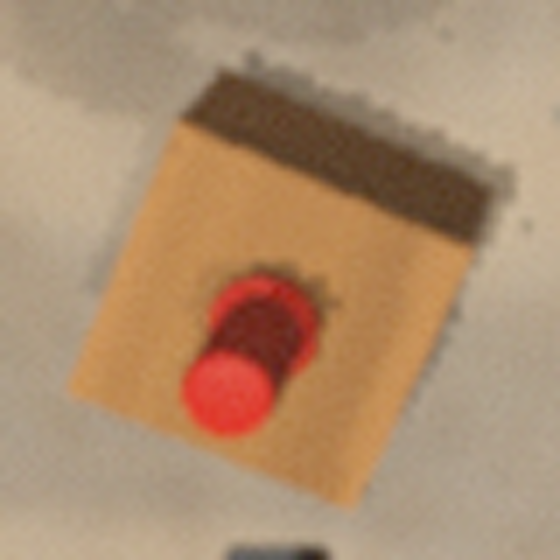

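View pics/w1stop.png

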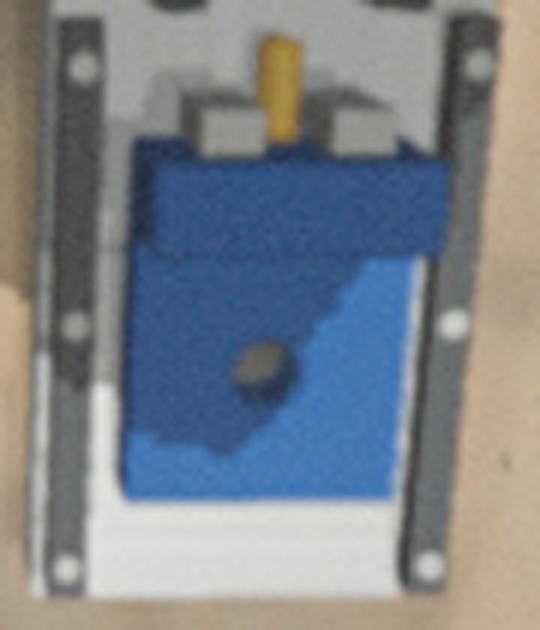

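```bash
python3 - <<'E'
from h import *
g,p,Rm=cam("wrist"); im=g["color"]
print("pin",onz(g,p,Rm,(192.47,219.97),.064),"hole",onz(g,p,Rm,(328.8,191.7),.034))
# block centre check
print("cam",p)
crop(im,285,0,385,135,5,"pics/w1ch.png")
gr=cv2.cvtColor(im,cv2.COLOR_BGR2GRAY).astype(float); 
hsv=cv2.cvtColor(im,cv2.COLOR_BGR2HSV);S=hsv[...,1].astype(float)
for v in (5,20,40,60,80,100,120):
    print(v, S[v,288:302].astype(int), S[v,358:390].astype(int))
# top cam independent
g,p,Rm=cam("top")
print("pin",onz(g,p,Rm,(324.9,229.2),.064),"hole",onz(g,p,Rm,(200+584.5/5-.5,165+104.5/5-.5),.034))
E
```

```text
pin [ 0.43176472 -0.28925753  0.064     ] hole [ 0.5748348  -0.26917366  0.034     ]
cam [ 0.50040108 -0.17061727  0.34221793]
5 [59 56 61 62 58 58 51  5  5  5  5  5  3  3] [ 8  5  4  5  4  4  5  5  4  4  6  1  4  6  5  4  4  4  4  5  5  4 15 44
 52 59 56 50 52 49 54 55]
20 [53 47 57 52 56 55 36  6  4  4  5  3  3  5] [ 6  4  4  6  5  4  4  4  4  5  4  4  5  5  4  5  6  5  6  5  5 33 49 52
 46 52 49 52 50 50 52 54]
40 [50 48 54 46 55 41 19  5  7  2  6  8  6  5] [ 5  5  7  5  4  5  5  4  5  4  5  4  6  4  5  4  4  2  7 40 52 46 53 46
 50 48 47 46 48 50 49 52]
60 [55 47 51 49 49 25 12  4  7  6  8  9  5  8] [ 5  5  5  6  4  6  5  6  6  5  5  5  5  4  5  4  4 35 57 58 53 51 58 59
 58 59 60 56 55 59 63 58]
80 [45 45 50 50 51 20  5  5  2  5  5  3  1  5] [11  5  5  5  4  5  5  5  5  4  2  2  1  5  9 50 64 60 62 61 59 63 62 61
 61 61 64 62 63 63 64 65]
100 [54 54 62 60 36  6  4  5  2  3  3  0  2  5] [ 7 13  5  9  6  5 10  3  5  8  3  9 17 51 69 64 62 66 68 64 64 64 65 68
 67 66 65 64 63 63 67 63]
120 [58 53 58 47 20  2  7  6  6  3  8  8  3  6] [ 6  5  6  6  6  3  9  8  6  6 16 56 71 71 68 70 72 66 77 74 68 69 65 68
 67 64 66 67 62 64 63 63]
pin [ 0.43082608 -0.2861662   0.064     ] hole [ 0.57389123 -0.26857201  0.034     ]
```

View pics/w1ch.png

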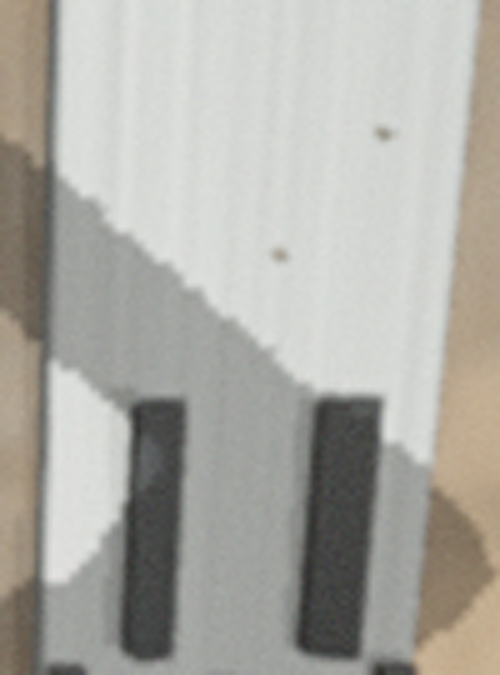

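```bash
python3 - <<'E'
from h import *
g,p,Rm=cam("wrist"); im=g["color"]
S=cv2.GaussianBlur(cv2.cvtColor(im,cv2.COLOR_BGR2HSV)[...,1].astype(float),(1,5),0)
P=[]
for v in range(2,128):
    r=S[v,355:395]; i=np.argmax(r>28); u=355+i-1+(28-r[i-1])/(r[i]-r[i-1])
    P.append(onz(g,p,Rm,(u,v),.02)[:2])
P=np.array(P); f=np.polyfit(P[:,1],P[:,0],1); print("right edge x at y=-.269",np.polyval(f,-.269),"slope",f[0],np.std(P[:,0]-np.polyval(f,P[:,1])))
# cheek inner edges, top z=.04
gr=cv2.cvtColor(im,cv2.COLOR_BGR2GRAY).astype(int)
for v in (90,105,118): 
    d=np.where(gr[v,305:370]<90)[0]+305; print(v,d.min(),d.max(),[a for a,b in zip(d,d[1:]) if b-a>3],[b for a,b in zip(d,d[1:]) if b-a>3])
E
```

```text
right edge x at y=-.269 0.6142131225907225 slope -0.0013021649677171015 8.607943598172442e-05
90 312 359 [np.int64(320)] [np.int64(347)]
105 310 358 [np.int64(319)] [np.int64(346)]
118 310 356 [np.int64(319)] [np.int64(345)]
```

```bash
python3 -c "
from h import *
print(delta([.4316,-.2885,.11],[1,0,0]))"
```

```text
[array([ 0.0898, -0.0678,  0.0384]), np.float64(-0.0012)]
```

play_rows(delta_pos=[[0.03, -0.0225, 0.0128], [0.06, -0.045, 0.0255], [0.0898, -0.0678, 0.0384], [0.0898, -0.0678, 0.0384], [0.0898, -0.0678, 0.0384]], turn=[0, 0, 0, 0, 0], gripper=[90, 90, 90, 90, 90])

```text
t: 2.12
position: [0.429, -0.2876, 0.1076]
eef_rot: [0.497, 0.501, 0.501, -0.501]
force: [0.3, 0.8, 0.4]
finger_gap: 0.0552
```

```bash
python3 - <<'E'
from h import *
s=readout.observe(); print(s["t"],s["position"].round(4))
g,p,Rm=cam("wrist"); im=g["color"]; cv2.imwrite("pics/w2.png",im)
hsv=cv2.cvtColor(im,cv2.COLOR_BGR2HSV); H,S,V=[hsv[...,i].astype(int) for i in range(3)]
m=((H<5)|(H>174))&(S>180)&(V>150)
n,l,st,c=cv2.connectedComponentsWithStats(m.astype(np.uint8))
for i in range(1,n):
    if st[i,4]>8: print(c[i],st[i],onz(g,p,Rm,c[i],.064))
E
```

```text
2.1167 [ 0.429  -0.2876  0.1076]
[260.09677419 204.32258065] [252 202  19   8  31] [ 0.42987507 -0.27537699  0.064     ]
[271.4 211.5] [271 209   2   6  10] [ 0.43742133 -0.28050612  0.064     ]
[261.39047619 225.17619048] [253 217  18  17 210] [ 0.43069141 -0.290452    0.064     ]
```

View pics/w2.png

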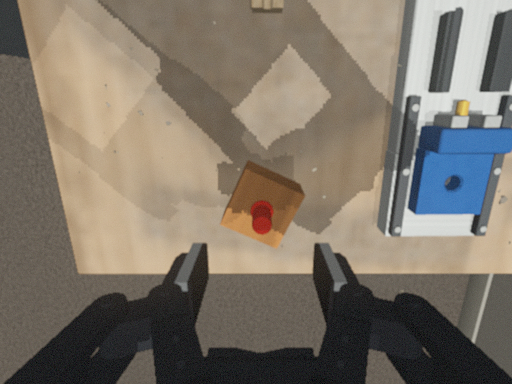

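The pin head is at (261,225), which gives about (0.431, -0.290).

```bash
python3 -c "
from h import *
print(delta([.431,-.2895,.042],[1,0,0]))"
```

```text
[array([ 0.0677, -0.0002,  0.001 ]), np.float64(-0.0027)]
```

play_rows(delta_pos=[[0.03, 0, 0.001], [0.055, 0, 0.001], [0.0675, 0, 0.001], [0.0675, 0, 0.001], [0.0675, 0, 0.001], [0.0675, 0, 0.001], [0.0675, 0, 0.001], [0.0675, 0, 0.001], [0.0675, 0, 0.001], [0.0675, 0, 0.001], [0.0675, 0, 0.001], [0.0675, 0, 0.001], [0.0675, 0, 0.001], [0.0675, 0, 0.001]], turn=[0, 0, 0, 0, 0, 0, 0, 0, 0, 0, 0, 0, 0, 0], gripper=[90, 90, 90, 90, 90, 255, 255, 255, 255, 255, 255, 255, 255, 255], grip_force=40)

```text
t: 3.33
position: [0.4313, -0.2903, 0.0438]
eef_rot: [0.499, 0.501, 0.5, -0.501]
force: [-3.2, -0.2, 6.5]
finger_gap: 0.0124
```

```bash
python3 - <<'E'
from h import *
s=readout.observe(); print(s["t"],s["position"].round(4),s["finger_gap"],s["force"])
g,p,Rm=cam("wrist"); im=g["color"]; cv2.imwrite("pics/w3.png",im)
print(delta([.431,-.2895,.105],[1,0,0]))
E
```

```text
3.3333 [ 0.4313 -0.2903  0.0438] 0.012406762973609873 [-3.19600346 -0.15514703  6.45420654]
[array([-0.0612, -0.0004, -0.0008]), np.float64(-0.0024)]
```

View pics/w3.png

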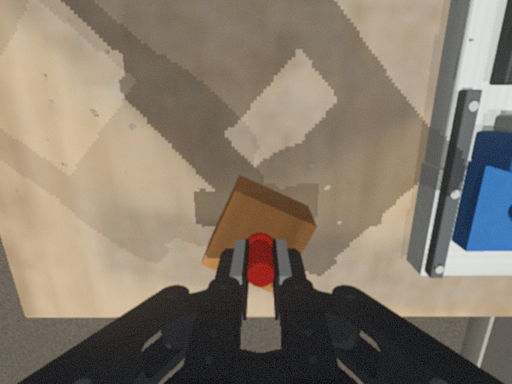

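The pin is gripped (gap 12.4 mm) with the fingertips just above the collar. Next I lift it and look at it in the hand.

play_rows(delta_pos=[[-0.01, 0, 0], [-0.025, 0, 0], [-0.045, 0, 0], [-0.066, 0, 0], [-0.066, 0, 0], [-0.066, 0, 0], [-0.066, 0, 0]], turn=[0, 0, 0, 0, 0, 0, 0], gripper=[255, 255, 255, 255, 255, 255, 255])

```text
t: 3.97
position: [0.4312, -0.2902, 0.1097]
eef_rot: [0.499, 0.501, 0.5, -0.501]
force: [0.3, 0.3, -1.3]
finger_gap: 0.0122
```

```bash
python3 - <<'E'
from h import *
s=readout.observe(); print(s["t"],s["position"].round(4),s["finger_gap"],s["force"])
g,p,Rm=cam("wrist"); im=g["color"]; cv2.imwrite("pics/w4.png",im)
crop(im,200,180,320,300,5,"pics/w4c.png")
# hole crop
crop(im,380,120,512,230,5,"pics/w4h.png")
g,p,Rm=cam("scene"); c=proj(g,p,Rm,s["position"]); u,v=int(c[0]),int(c[1]);print(u,v)
crop(g["color"],u-70,v-60,u+70,v+60,5,"pics/s4c.png")
E
```

```text
3.9667 [ 0.4312 -0.2902  0.1097] 0.012223109528526335 [ 0.3105449   0.34995878 -1.31651692]
363 152
```

View pics/w4.png

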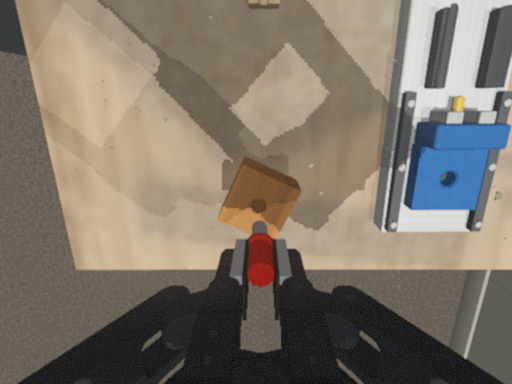

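View pics/w4c.png

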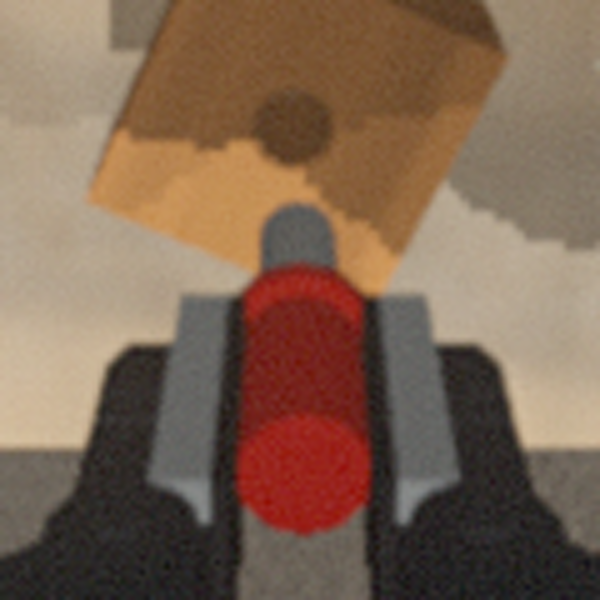

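View pics/s4c.png

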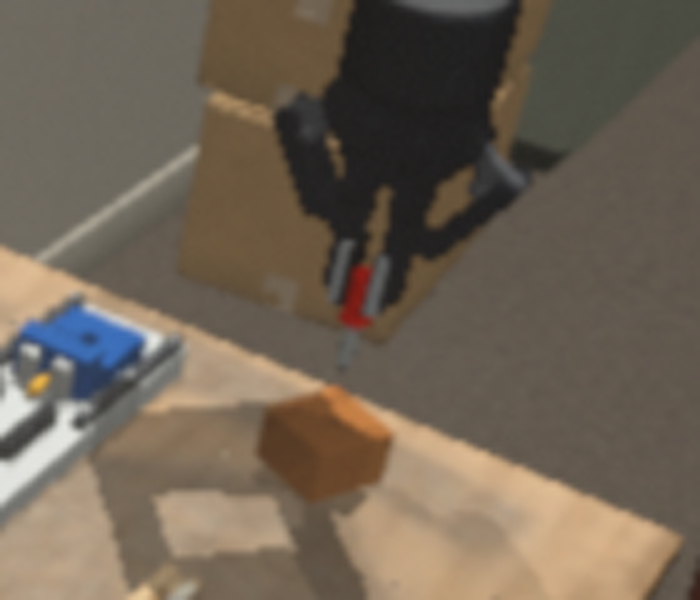

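View pics/w4h.png

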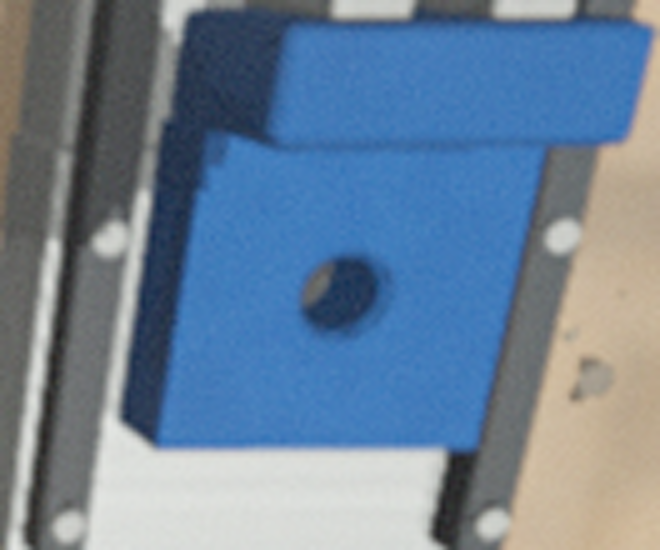

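The pin hangs straight in the jaws. Its empty parking hole is at (258,205) and the lug hole at (448,178). Since the pin came straight out of the parking hole, the shift between the two holes is the shift to make.

```bash
python3 - <<'E'
from h import *
s=readout.observe(); print(s["position"])
g,p,Rm=cam("wrist")
b=onz(g,p,Rm,(200+292.5/5-.5,180+127/5-.5),.034); h=onz(g,p,Rm,(380+343/5-.5,120+293.5/5-.5),.034)
t=onz(g,p,Rm,(200+304/5-.5,180+474/5-.5),s["position"][2]+.0202)
print("blockhole",b,"lug",h,"disp",h-b,"pintop",t)
tgt=s["position"]+h-b; print(tgt)
print(delta([tgt[0],tgt[1],.112],[1,0,0]))
E
```

```text
[ 0.43049212 -0.28953371  0.10849081]
blockhole [ 0.42966072 -0.28916768  0.034     ] lug [ 0.57268749 -0.26809978  0.034     ] disp [0.14302677 0.0210679  0.        ] pintop [ 0.4315712  -0.28938344  0.12869081]
[ 0.57351889 -0.26846581  0.10849081]
[array([-0.004 ,  0.143 , -0.0214]), np.float64(-0.0024)]
```

play_rows(delta_pos=[[-0.004, 0.03, -0.0045], [-0.004, 0.065, -0.01], [-0.004, 0.1, -0.015], [-0.004, 0.13, -0.019], [-0.004, 0.143, -0.021], [-0.004, 0.143, -0.021], [-0.004, 0.143, -0.021], [-0.004, 0.143, -0.021], [-0.004, 0.143, -0.021]], turn=[0, 0, 0, 0, 0, 0, 0, 0, 0], gripper=[255, 255, 255, 255, 255, 255, 255, 255, 255])

```text
t: 4.87
position: [0.5718, -0.2688, 0.1111]
eef_rot: [0.497, 0.5, 0.501, -0.501]
force: [0.3, -0.4, 0.2]
finger_gap: 0.0123
```

```bash
python3 - <<'E'
from h import *
for i in range(3):
    s=readout.observe(); print(s["t"],s["position"].round(4),s["force"].round(2))
    g,p,Rm=cam("wrist")
im=g["color"]; cv2.imwrite("pics/w5.png",im)
crop(im,190,150,330,300,4,"pics/w5c.png")
g,p,Rm=cam("scene"); c=proj(g,p,Rm,s["position"]); u,v=int(c[0]),int(c[1]);print(u,v)
crop(g["color"],u-70,v-50,u+70,v+60,5,"pics/s5c.png")
E
```

```text
4.8667 [ 0.5718 -0.2688  0.1111] [ 0.27 -0.44  0.2 ]
4.9167 [ 0.572  -0.2689  0.1114] [-0.4   0.62 -0.8 ]
4.9667 [ 0.5722 -0.269   0.1117] [ 0.17  0.21 -0.21]
314 136
```

View pics/w5c.png

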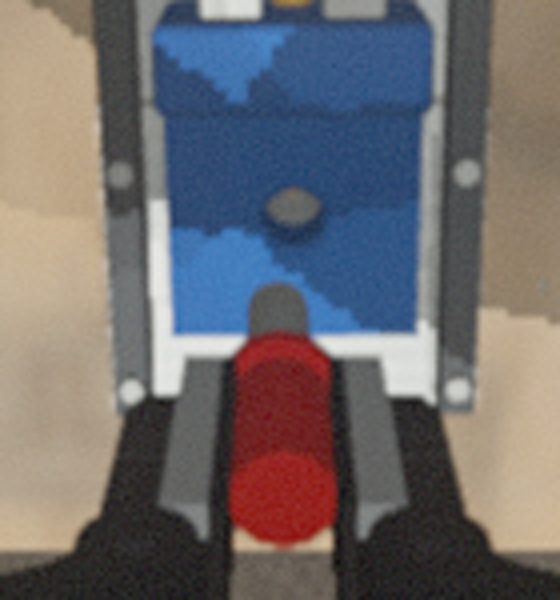

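View pics/s5c.png

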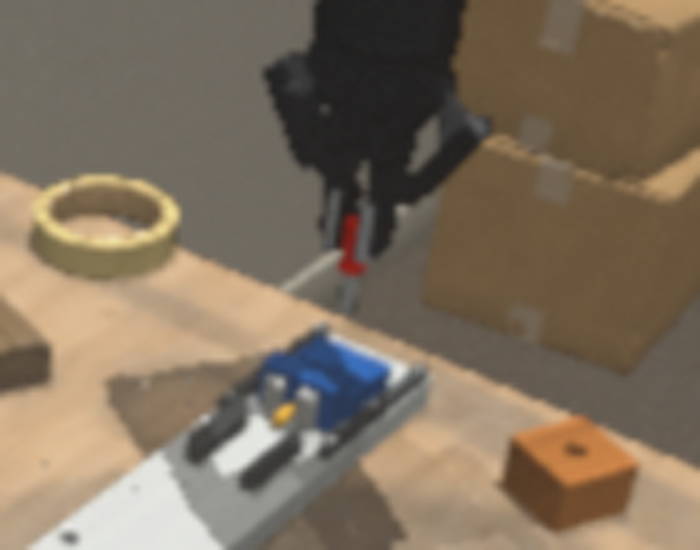

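The lug hole is at about (263,203), some 4 px right of the pin's axis. I'll measure the offset again with the arm at rest.

```bash
cat > hole.py <<'E'
from h import *
S=[]
for k in range(3):
    s=readout.observe(); g,p,Rm=cam("wrist"); im=g["color"]
    h=onz(g,p,Rm,(263,202.6),.034)
    hsv=cv2.cvtColor(im,cv2.COLOR_BGR2HSV); H,Sa,V=[hsv[...,i].astype(int) for i in range(3)]
    roi=im[185:228,235:290]; 
    blue=((H>100)&(H<125)&(Sa>110))[185:228,235:290]
    m=cv2.morphologyEx((~blue).astype(np.uint8),cv2.MORPH_OPEN,np.ones((2,2)))
    n,l,st,c=cv2.connectedComponentsWithStats(m)
    print(s["t"],s["position"].round(4),s["force"].round(1),q2R(s["eef_rot"])[:2].round(4).tolist())
    for i in range(1,n):
        if st[i,4]>15: u=c[i]+[235,185]; print("  ",u.round(1),st[i],(onz(g,p,Rm,u,.034)-s["position"])[:2].round(4))
crop(im,215,170,305,260,6,"pics/hole_%d.png"%int(s["t"]*100)); print("pics/hole_%d.png"%int(s["t"]*100))
E
python3 hole.py
```

```text
5.0667 [ 0.5728 -0.2691  0.1121] [-0.5  0.3 -1.1] [[-0.003, 1.0, -0.0033], [0.0028, -0.0033, -1.0]]
   [263.2 202. ] [ 22  12  13  11 107] [0.0032 0.0015]
   [259.9 224.9] [18 37 15  6 69] [ 0.0005 -0.0181]
5.1167 [ 0.5729 -0.2691  0.1122] [ 0.  -0.6 -0.2] [[-0.0029, 1.0, -0.0031], [0.0027, -0.0031, -1.0]]
   [263. 202.] [ 22  12  13  10 105] [0.0031 0.0015]
   [259.7 224.8] [18 37 14  6 69] [ 0.0004 -0.0181]
5.1667 [ 0.5731 -0.2691  0.1122] [-0.4 -0.2 -0. ] [[-0.0027, 1.0, -0.003], [0.0026, -0.003, -1.0]]
   [262.7 201.9] [ 21  12  14  10 108] [0.0028 0.0015]
   [260.  224.9] [18 37 15  6 68] [ 0.0006 -0.0182]
pics/hole_516.png
```

play_rows(delta_pos=[[0.01, 0.0025, -0.001], [0.02, 0.0025, -0.001], [0.027, 0.0025, -0.001], [0.027, 0.0025, -0.001], [0.027, 0.0025, -0.001], [0.027, 0.0025, -0.001], [0.027, 0.0025, -0.001], [0.027, 0.0025, -0.001]], turn=[0, 0, 0, 0, 0, 0, 0, 0], gripper=[255, 255, 255, 255, 255, 255, 255, 255])

```text
t: 5.88
position: [0.5761, -0.2683, 0.0858]
eef_rot: [0.498, 0.501, 0.5, -0.501]
force: [-1.0, 0.9, 0.1]
finger_gap: 0.0123
```

```bash
python3 hole.py; ls pics
```

```text
5.8833 [ 0.5761 -0.2683  0.0858] [-1.   0.9  0.1] [[-0.0017, 1.0, -0.0029], [0.002, -0.0029, -1.0]]
   [258.6 215. ] [ 17  26  14   9 110] [-0.0002  0.0011]
   [259.9 224.4] [18 36 15  7 87] [ 0.0007 -0.0061]
5.9333 [ 0.5761 -0.2683  0.0858] [0.2 0.4 0.6] [[-0.0017, 1.0, -0.0028], [0.002, -0.0028, -1.0]]
   [259.3 219.2] [ 17  26  16  17 201] [ 0.0003 -0.0021]
5.9833 [ 0.5761 -0.2682  0.0858] [-0.6 -0.5 -0. ] [[-0.0017, 1.0, -0.0029], [0.0021, -0.0028, -1.0]]
   [259.3 219.2] [ 17  26  16  17 203] [ 0.0003 -0.0021]
pics/hole_598.png
hole_516.png
hole_598.png
s4c.png
s5c.png
scene0.png
top0.png
topc.png
w1.png
w1ch.png
w1pin.png
w1stop.png
w2.png
w3.png
w4.png
w4c.png
w4h.png
w5.png
w5c.png
wrist0.png
```

View pics/hole_598.png

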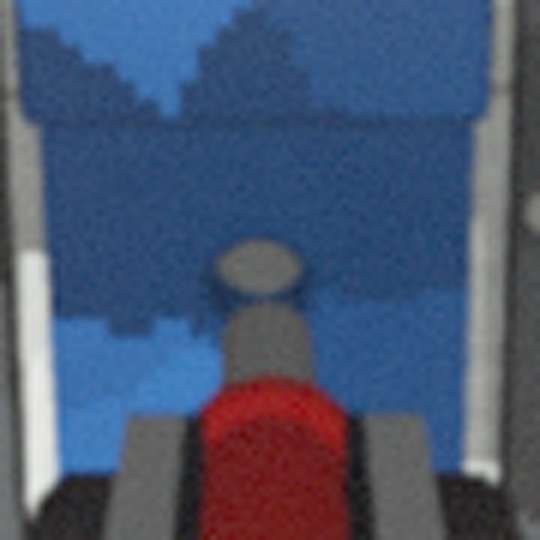

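```bash
python3 - <<'E'
from h import *
g=get_image("wrist"); T=g["T_tool_cam"]
def f(pos,Rt,uv,z=.034):
    M=Rt@T[:3,:3]; p=Rt@T[:3,3]+pos
    return (onz(g,p,M,uv,z)-pos)[:2].round(4)
I=np.array([[0,1,-.002],[0,-.002,-1],[-1,0,0.]])
s=readout.observe();Rn=q2R(s["eef_rot"])
print("block",f(np.array([.4312,-.2902,.1097]),I,(258,204.9)))
print("lug w5",f(np.array([.5722,-.269,.1117]),Rn,(263,203.2)))
print("now",f(s["position"],Rn,(257.75,217)),s["position"])
E
```

```text
block [-0.0006 -0.0003]
lug w5 [0.0031 0.0006]
now [-0.0008 -0.0003] [ 0.57591233 -0.26813606  0.0856097 ]
```

The offset matches the aligned value from the parking hole to about 0.3 mm, so I go down.

play_rows(delta_pos=[[0.005, 0, 0], [0.01, 0, 0], [0.015, 0, 0], [0.02, 0, 0], [0.024, 0, 0], [0.024, 0, 0], [0.024, 0, 0]], turn=[0, 0, 0, 0, 0, 0, 0], gripper=[255, 255, 255, 255, 255, 255, 255])

```text
t: 6.67
position: [0.5753, -0.268, 0.0608]
eef_rot: [-0.498, -0.501, -0.501, 0.501]
force: [1.1, -0.2, -0.6]
finger_gap: 0.0123
```

```bash
python3 - <<'E'
from h import *
for i in range(2):
    s=readout.observe(); print(s["t"],s["position"].round(4),s["force"].round(1),s["moment"].round(2),s["finger_gap"])
    g,p,Rm=cam("wrist")
crop(g["color"],195,150,325,300,4,"pics/w6.png")
E
```

```text
6.6667 [ 0.5753 -0.268   0.0608] [ 1.1 -0.2 -0.6] [-0.1   0.09 -0.02] 0.012274174711416109
6.7167 [ 0.5755 -0.2681  0.0612] [ 0.2 -0.9 -0.6] [-0.11  0.12 -0.04] 0.012223687937282172
```

View pics/w6.png

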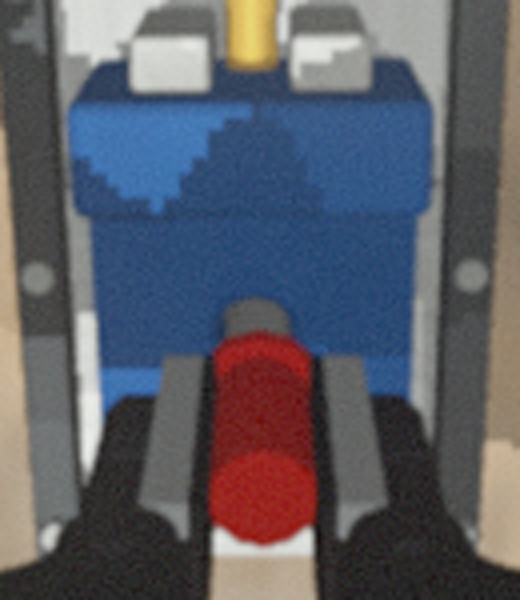

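The foot is about 12 mm into the lug with almost no force, so I carry on down.

play_rows(delta_pos=[[0.005, 0, 0], [0.01, 0, 0], [0.014, 0, 0], [0.0175, 0, 0], [0.0175, 0, 0], [0.0175, 0, 0], [0.0175, 0, 0]], turn=[0, 0, 0, 0, 0, 0, 0], gripper=[255, 255, 255, 255, 255, 255, 255])

```text
t: 7.35
position: [0.5754, -0.2682, 0.0439]
eef_rot: [-0.498, -0.5, -0.501, 0.501]
force: [-3.0, -1.0, 1.8]
finger_gap: 0.0122
```

```bash
python3 - <<'E'
from h import *
for i in range(2):
    s=readout.observe(); print(s["t"],s["position"].round(4),s["force"].round(1),s["moment"].round(2),s["finger_gap"])
    g,p,Rm=cam("wrist")
crop(g["color"],195,150,325,300,4,"pics/w7.png")
E
```

```text
7.35 [ 0.5754 -0.2682  0.0439] [-3.  -1.   1.8] [-0.21  0.45 -0.02] 0.012207433620736351
7.4 [ 0.5754 -0.2682  0.0439] [-2.8 -0.5  1.9] [-0.23  0.4  -0.01] 0.012164262179111122
```

View pics/w7.png

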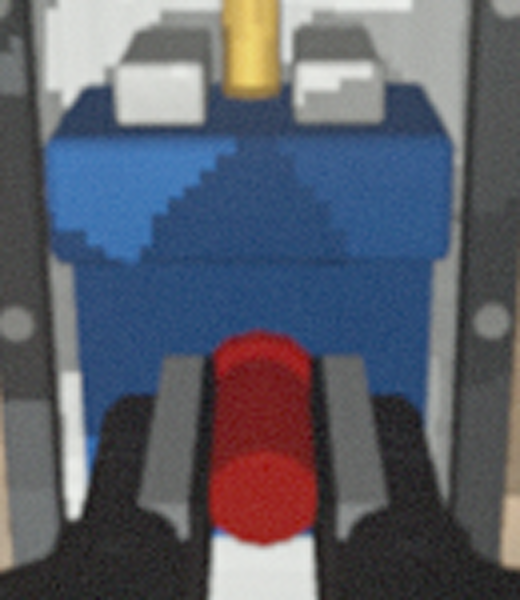

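The collar is at the lug, so I let go and lift off.

play_rows(delta_pos=[[0.0, 0, 0], [0.0, 0, 0], [0.0, 0, 0], [0.0, 0, 0], [0, 0, 0], [0, 0, 0], [-0.02, 0, 0], [-0.05, 0, 0], [-0.09, 0, 0], [-0.13, 0, 0], [-0.13, 0, 0], [-0.13, 0, 0]], turn=[0, 0, 0, 0, 0, 0, 0, 0, 0, 0, 0, 0], gripper=[120, 120, 120, 120, 120, 120, 120, 120, 120, 120, 120, 120])

```text
t: 8.45
position: [0.5785, -0.27, 0.1787]
eef_rot: [0.501, 0.501, 0.498, -0.5]
force: [-0.1, -0.5, -0.5]
finger_gap: 0.045
```

```bash
python3 - <<'E'
from h import *
for i in range(2):
    s=readout.observe(); print(s["t"],s["position"].round(4),s["force"].round(1),s["finger_gap"])
    g,p,Rm=cam("wrist")
cv2.imwrite("pics/w8.png",g["color"])
crop(g["color"],200,100,330,240,4,"pics/w8c.png")
g,p,Rm=cam("scene"); u,v=map(int,proj(g,p,Rm,[.575,-.268,.05])); crop(g["color"],u-60,v-50,u+60,v+50,6,"pics/s8.png")
E
```

```text
8.45 [ 0.5785 -0.27    0.1787] [-0.1 -0.5 -0.5] 0.04499111948219185
8.5 [ 0.5766 -0.2689  0.1756] [ 0.6 -0.1 -0.7] 0.04549610965643675
```

View pics/w8.png

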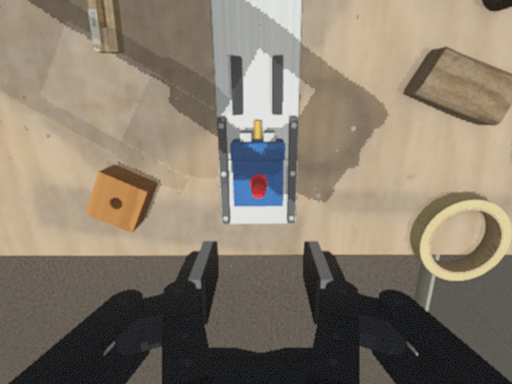

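View pics/s8.png

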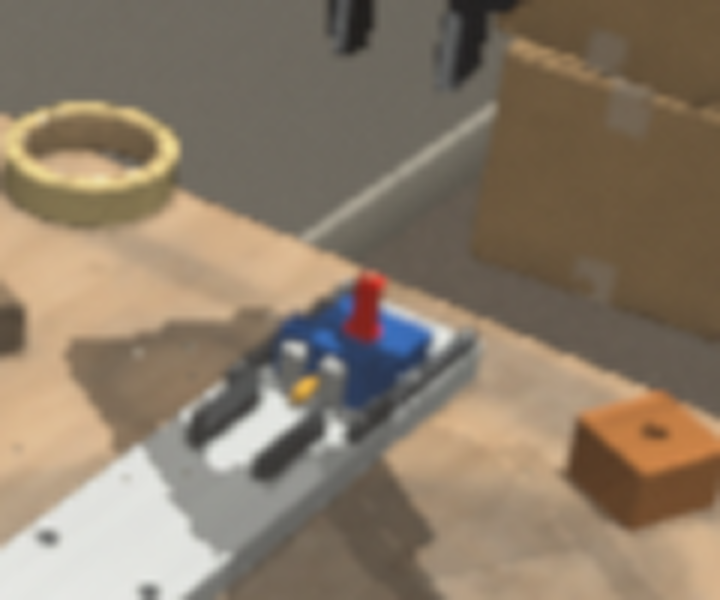

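The pin at (259,186) stands upright with its collar on the lug, and the fingers are clear. Next is the mount.

```bash
python3 -c "
from h import *
s=readout.observe();print(s['position'],q2R(s['eef_rot']).round(4))
print(delta([.445,-.03,.2],[1,0,0]))"
```

```text
[ 0.57465452 -0.26773689  0.17204797] [[-0.0058  1.     -0.0028]
 [ 0.0039 -0.0027 -1.    ]
 [-1.     -0.0058 -0.0039]]
[array([-0.0263, -0.1305, -0.2375]), np.float64(-0.0028)]
```

play_rows(delta_pos=[[-0.026, -0.02, -0.036], [-0.026, -0.038, -0.07], [-0.026, -0.057, -0.104], [-0.026, -0.076, -0.138], [-0.026, -0.095, -0.172], [-0.026, -0.115, -0.21], [-0.026, -0.13, -0.2375], [-0.026, -0.13, -0.2375], [-0.026, -0.13, -0.2375], [-0.026, -0.13, -0.2375], [-0.026, -0.13, -0.2375]], turn=[0, 0, 0, 0, 0, 0, 0, 0, 0, 0, 0], gripper=[90, 90, 90, 90, 90, 90, 90, 90, 90, 90, 90])

```text
t: 9.52
position: [0.4457, -0.0308, 0.1991]
eef_rot: [0.496, 0.5, 0.502, -0.502]
force: [0.6, -1.4, -0.6]
finger_gap: 0.0549
```

```bash
python3 - <<'E'
from h import *
for i in range(2):
    s=readout.observe(); print(s["t"],s["position"].round(4),s["force"].round(1),s["finger_gap"])
    g,p,Rm=cam("wrist")
print(q2R(s["eef_rot"]).round(4))
cv2.imwrite("pics/w9.png",g["color"])
E
```

```text
9.5167 [ 0.4457 -0.0308  0.1991] [ 0.6 -1.4 -0.6] 0.05493826409935169
9.5667 [ 0.4459 -0.031   0.1993] [ 0.2 -0.1  0.3] 0.055223177648731234
[[-0.0066  1.     -0.0042]
 [ 0.0039 -0.0041 -1.    ]
 [-1.     -0.0066 -0.0038]]
```

View pics/w9.png

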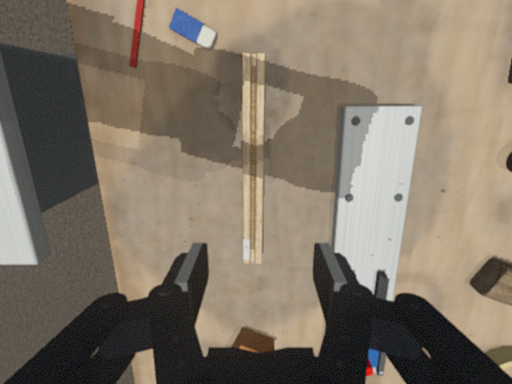

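The mount runs from about (254,54) to (252,263), and the open end of the bed is at (383,105).

```bash
python3 - <<'E'
from h import *
s=readout.observe()
g,p,Rm=cam("wrist"); im=g["color"]
crop(im,225,40,285,140,6,"pics/w9a.png"); crop(im,225,180,285,275,6,"pics/w9b.png")
gr=cv2.GaussianBlur(cv2.cvtColor(im,cv2.COLOR_BGR2GRAY).astype(float),(1,7),0)
P=[]
for v in range(60,258,6):
    r=np.diff(gr[v,232:276]); 
    a=np.argsort(-abs(r))[:4]
    P.append((v,sorted(a+232)))
for q in P[::4]: print(q)
for uv in [(254.3,53.5),(252.5,263.5)]: print(onz(g,p,Rm,uv,.014))
print(s["position"])
E
```

```text
(60, [np.int64(241), np.int64(242), np.int64(249), np.int64(263)])
(84, [np.int64(241), np.int64(242), np.int64(249), np.int64(263)])
(108, [np.int64(241), np.int64(242), np.int64(249), np.int64(263)])
(132, [np.int64(249), np.int64(255), np.int64(262), np.int64(263)])
(156, [np.int64(248), np.int64(249), np.int64(255), np.int64(262)])
(180, [np.int64(249), np.int64(255), np.int64(262), np.int64(264)])
(204, [np.int64(242), np.int64(249), np.int64(255), np.int64(261)])
(228, [np.int64(248), np.int64(249), np.int64(255), np.int64(261)])
(252, [np.int64(242), np.int64(255), np.int64(260), np.int64(261)])
[0.44052641 0.09039875 0.014     ]
[ 0.43568986 -0.14923283  0.014     ]
[ 0.44590504 -0.03099781  0.19941483]
```

View pics/w9a.png

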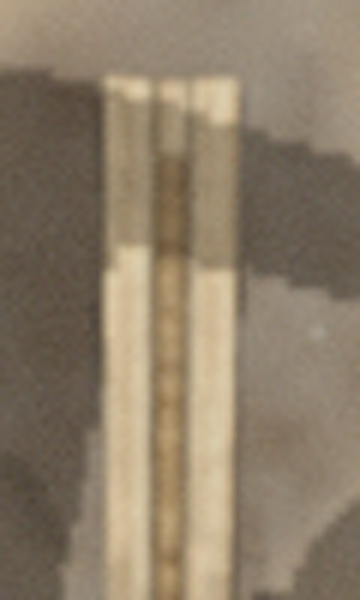

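View pics/w9b.png

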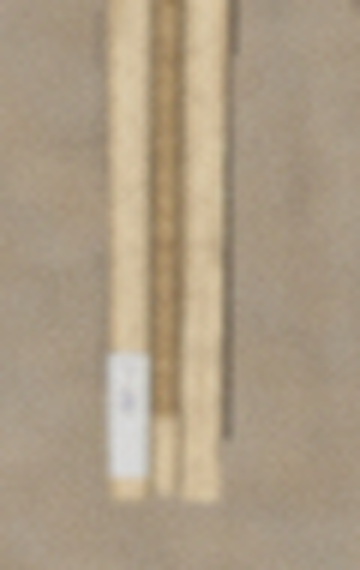

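```bash
python3 -c "
from h import *
s=readout.observe();print(s['position'])
print(delta([.4375,-.0295,.0035],[1,-.0175,0]))"
```

```text
[ 0.44589863 -0.03095602  0.19951327]
[array([ 0.1961, -0.0072, -0.0007]), np.float64(0.0131)]
```

play_rows(delta_pos=[[0.04, -0.002, 0], [0.08, -0.004, 0], [0.12, -0.006, 0], [0.155, -0.007, -0.0005], [0.18, -0.007, -0.0005], [0.18, -0.007, -0.0005], [0.18, -0.007, -0.0005], [0.18, -0.007, -0.0005]], turn=[0.013, 0.013, 0.013, 0.013, 0.013, 0.013, 0.013, 0.013], gripper=[90, 90, 90, 90, 90, 90, 90, 90])

```text
t: 10.33
position: [0.4396, -0.0304, 0.0209]
eef_rot: [-0.494, -0.504, -0.497, 0.505]
force: [0.5, -0.4, 0.2]
finger_gap: 0.0552
```

```bash
python3 - <<'E'
from h import *
for i in range(2):
    s=readout.observe(); print(s["t"],s["position"].round(4),s["force"].round(1),s["finger_gap"])
    g,p,Rm=cam("wrist")
print(q2R(s["eef_rot"]).round(4))
cv2.imwrite("pics/w10.png",g["color"])
print(delta([.4375,-.0295,.0035],[1,-.0175,0]))
E
```

```text
10.3333 [ 0.4396 -0.0304  0.0209] [ 0.5 -0.4  0.2] 0.055203819816189235
10.3833 [ 0.4402 -0.0305  0.0216] [-0.1 -0.7  0.1] 0.05520439171871035
[[-0.0021  0.9998 -0.0178]
 [ 0.0029 -0.0178 -0.9998]
 [-1.     -0.0021 -0.0029]]
[array([ 0.0184, -0.003 , -0.0009]), np.float64(-0.0002)]
```

View pics/w10.png

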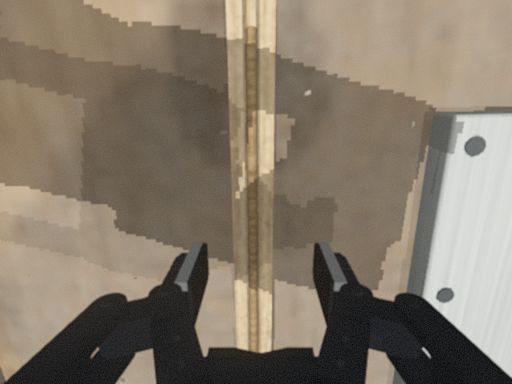

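The mount lies centred and parallel between the fingers. I go down and close.

play_rows(delta_pos=[[0.01, -0.003, 0], [0.018, -0.003, 0], [0.018, -0.003, 0], [0.018, -0.003, 0], [0.018, -0.003, 0], [0.018, -0.003, 0], [0.018, -0.003, 0], [0.018, -0.003, 0], [0.018, -0.003, 0], [0.018, -0.003, 0], [0.018, -0.003, 0], [0.018, -0.003, 0], [0.018, -0.003, 0]], turn=[0, 0, 0, 0, 0, 0, 0, 0, 0, 0, 0, 0, 0], gripper=[90, 90, 90, 90, 90, 255, 255, 255, 255, 255, 255, 255, 255], grip_force=90)

```text
t: 11.52
position: [0.4379, -0.0305, 0.0045]
eef_rot: [0.495, 0.505, 0.496, -0.504]
force: [-2.0, 0.1, 5.4]
finger_gap: 0.0196
```

```bash
python3 - <<'E'
from h import *
for i in range(2):
    s=readout.observe(); print(s["t"],s["position"].round(4),s["force"].round(1),s["finger_gap"])
    g,p,Rm=cam("wrist")
print(q2R(s["eef_rot"]).round(4))
cv2.imwrite("pics/w11.png",g["color"])
E
```

```text
11.5167 [ 0.4379 -0.0305  0.0045] [-2.   0.1  5.4] 0.019565692432762936
11.5667 [ 0.4379 -0.0305  0.0045] [-1.6  0.2  6.4] 0.01923035174695021
[[-8.000e-04  9.998e-01 -1.760e-02]
 [ 2.600e-03 -1.760e-02 -9.998e-01]
 [-1.000e+00 -8.000e-04 -2.600e-03]]
```

View pics/w11.png

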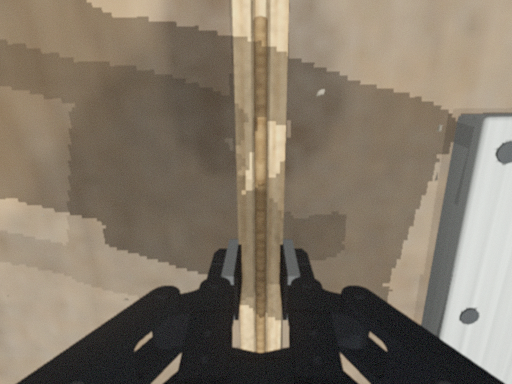

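The mount is gripped (gap 19.2 mm). I lift it and carry it over the channel.

```bash
python3 -c "
from h import *
s=readout.observe();print(s['position'])
print(delta([.5752,-.02,.075],[1,.0013,0]))"
```

```text
[ 0.43781707 -0.03046253  0.00449357]
[array([-0.0706,  0.1371, -0.0131]), np.float64(-0.0189)]
```

play_rows(delta_pos=[[-0.015, 0, 0], [-0.035, 0, 0], [-0.055, 0, 0], [-0.07, 0.01, -0.001], [-0.0706, 0.035, -0.003], [-0.0706, 0.065, -0.006], [-0.0706, 0.095, -0.009], [-0.0706, 0.122, -0.0115], [-0.0706, 0.137, -0.013], [-0.0706, 0.137, -0.013], [-0.0706, 0.137, -0.013], [-0.0706, 0.137, -0.013], [-0.0706, 0.137, -0.013], [-0.0706, 0.137, -0.013]], turn=[0, 0, 0, 0, -0.005, -0.01, -0.015, -0.019, -0.019, -0.019, -0.019, -0.019, -0.019, -0.019], gripper=[255, 255, 255, 255, 255, 255, 255, 255, 255, 255, 255, 255, 255, 255])

```text
t: 12.78
position: [0.5737, -0.02, 0.0746]
eef_rot: [0.499, 0.5, 0.502, -0.5]
force: [-1.0, 0.6, -0.6]
finger_gap: 0.0192
```

```bash
python3 - <<'E'
from h import *
for i in range(2):
    s=readout.observe(); print(s["t"],s["position"].round(4),s["force"].round(1),s["moment"].round(2),s["finger_gap"])
    g,p,Rm=cam("wrist")
print(q2R(s["eef_rot"]).round(4))
cv2.imwrite("pics/w12.png",g["color"])
g,p,Rm=cam("scene"); u,v=map(int,proj(g,p,Rm,[.575,-.12,.05])); crop(g["color"],u-80,v-60,u+70,v+60,5,"pics/s12.png")
g,p,Rm=cam("top"); crop(g["color"],200,150,345,225,5,"pics/t12.png")
E
```

```text
12.7833 [ 0.5737 -0.02    0.0746] [-1.   0.6 -0.6] [ 0.   -0.   -0.09] 0.01922717746955748
12.8333 [ 0.574  -0.0201  0.0748] [ 0.3  0.3 -0.7] [ 0.02  0.04 -0.02] 0.01949437364204494
[[-0.0018  1.      0.0011]
 [ 0.0028  0.0011 -1.    ]
 [-1.     -0.0018 -0.0028]]
```

View pics/w12.png

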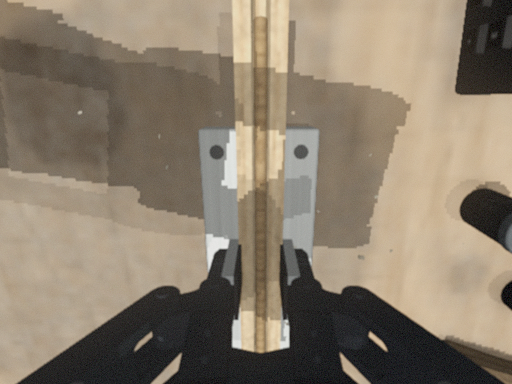

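View pics/s12.png

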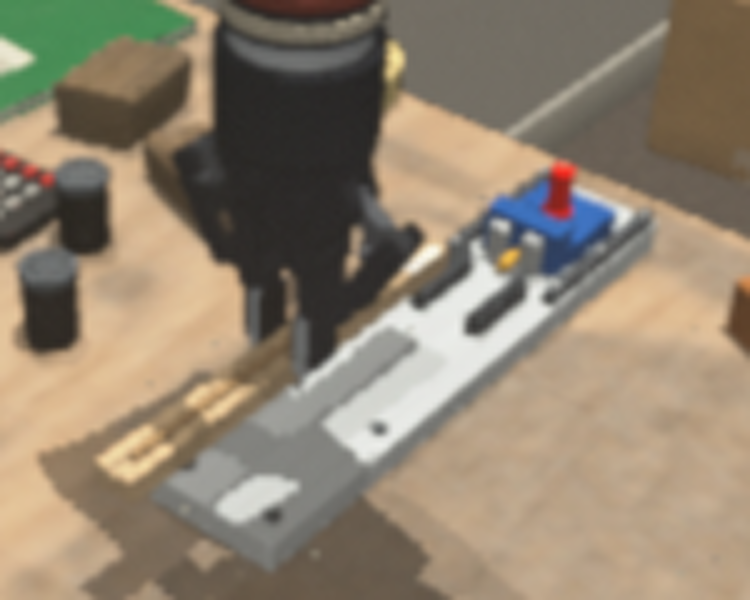

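View pics/t12.png

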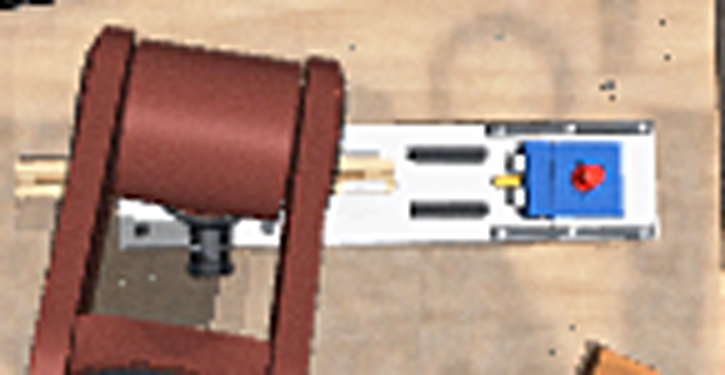

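```bash
python3 - <<'E'
from h import *
s=readout.observe(); print(s["position"].round(4))
g,p,Rm=cam("wrist"); im=g["color"]
S=cv2.cvtColor(im,cv2.COLOR_BGR2HSV)[...,1].astype(int); gr=cv2.cvtColor(im,cv2.COLOR_BGR2GRAY).astype(int)
crop(im,185,115,335,215,5,"pics/w12b.png")
d=(gr<80).astype(np.uint8)[140:165,200:320]; n,l,st,c=cv2.connectedComponentsWithStats(d)
Q=[]
for i in range(1,n):
    if st[i,4]>60: u=c[i]+[200,140]; q=onz(g,p,Rm,u,.02); Q.append(q); print(u.round(1),st[i],q.round(4))
E
```

```text
[ 0.5747 -0.0201  0.0751]
[215.  151.7] [  9   6  13  13 124] [0.5455 0.0251 0.02  ]
```

View pics/w12b.png

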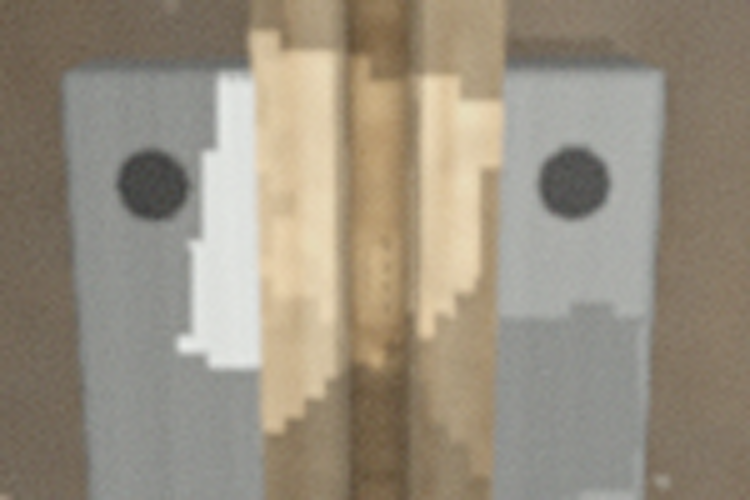

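The bed and mount are aligned to about 1 mm and 5 mrad, so I lower it.

play_rows(delta_pos=[[0.012, 0, 0], [0.025, 0, 0], [0.037, 0, 0], [0.045, 0, 0], [0.048, 0, 0], [0.0495, 0, 0], [0.0495, 0, 0], [0.0495, 0, 0], [0.0495, 0, 0]], turn=[-0.002, -0.003, -0.003, -0.003, -0.003, -0.003, -0.003, -0.003, -0.003], gripper=[255, 255, 255, 255, 255, 255, 255, 255, 255])

```text
t: 13.78
position: [0.575, -0.02, 0.0254]
eef_rot: [0.5, 0.499, 0.502, -0.498]
force: [0.5, -0.3, -1.1]
finger_gap: 0.0194
```

```bash
cat > st.py <<'E'
from h import *
import sys
for i in range(2):
    s=readout.observe(); print(s["t"],s["position"].round(4),s["force"].round(1),s["moment"].round(2),s["finger_gap"].round(4) if hasattr(s["finger_gap"],"round") else s["finger_gap"])
    g,p,Rm=cam("scene")
print(q2R(s["eef_rot"]).round(4).tolist())
t=int(s["t"]*100)
u,v=map(int,proj(g,p,Rm,[.575,-.14,.05])); crop(g["color"],u-80,v-50,u+70,v+60,5,f"pics/s{t}.png")
g,p,Rm=cam("top"); crop(g["color"],200,150,345,225,5,f"pics/t{t}.png"); print(t)
E
python3 st.py
```

```text
13.7833 [ 0.575  -0.02    0.0254] [ 0.5 -0.3 -1.1] [ 0.01  0.02 -0.02] 0.019350555889450092
13.8333 [ 0.575  -0.02    0.0255] [-0.1  0.4 -0.5] [ 0.03  0.06 -0.03] 0.019338094292662898
[[-0.0004, 1.0, 0.0043], [0.0026, 0.0043, -1.0], [-1.0, -0.0004, -0.0026]]
1383
```

View pics/s1383.png

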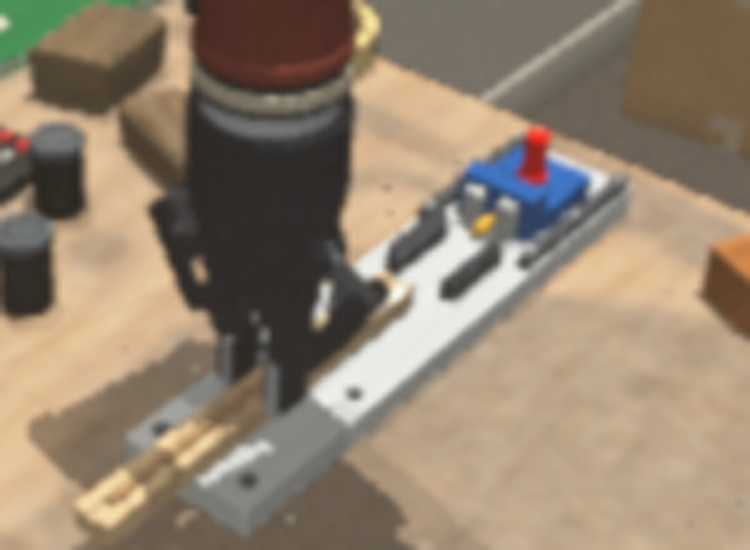

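View pics/t1383.png

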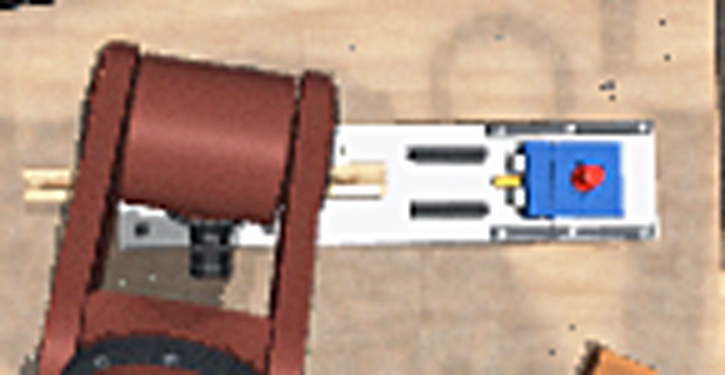

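The mount end (385,181) is in line with the middle of the cheeks (182), about 1 mm above the bed. I slide it in between the cheeks.

play_rows(delta_pos=[[0.0005, 0, 0.006], [0.0005, 0, 0.012], [0.0008, 0, 0.018], [0.0008, 0, 0.024], [0.0008, 0, 0.03], [0.0008, 0, 0.037], [0.0008, 0, 0.044], [0.0008, 0, 0.051], [0.0008, 0, 0.057], [0.0008, 0, 0.06], [0.0008, 0, 0.06], [0.0008, 0, 0.06]], turn=[0, 0, 0, 0, 0, 0, 0, 0, 0, 0, 0, 0], gripper=[255, 255, 255, 255, 255, 255, 255, 255, 255, 255, 255, 255])

```text
t: 14.93
position: [0.5752, -0.0802, 0.0246]
eef_rot: [0.5, 0.5, 0.502, -0.498]
force: [-1.1, 0.4, -0.9]
finger_gap: 0.0191
```

```bash
python3 st.py
```

```text
14.9333 [ 0.5752 -0.0802  0.0246] [-1.1  0.4 -0.9] [ 0.03 -0.02  0.02] 0.019102963711106202
14.9833 [ 0.5752 -0.0799  0.0246] [-0.   0.2 -0.7] [ 0.05 -0.03 -0.03] 0.01932357496710445
[[-0.0006, 1.0, 0.0042], [0.0028, 0.0042, -1.0], [-1.0, -0.0006, -0.0028]]
1498
```

View pics/s1498.png

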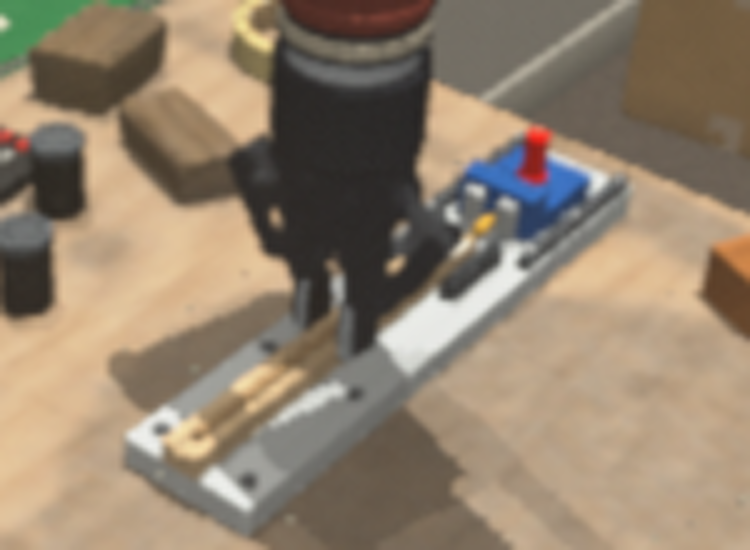

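View pics/t1498.png

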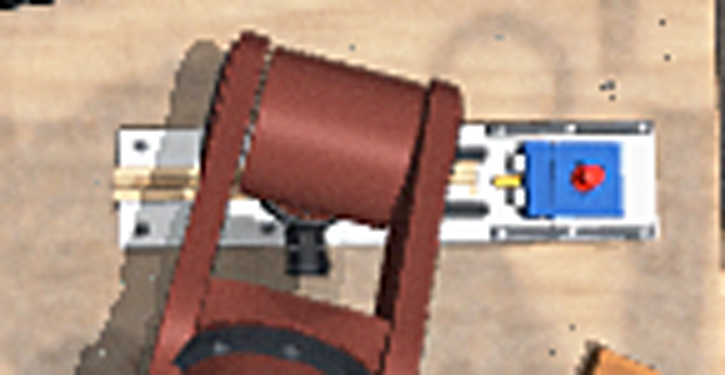

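The mount is free between the cheeks and in front of the plunger. Now I push in steps and watch the force.

play_rows(delta_pos=[[0, 0, 0.005], [0, 0, 0.01], [0, 0, 0.014], [0, 0, 0.017], [0, 0, 0.017], [0, 0, 0.017], [0, 0, 0.017]], turn=[0, 0, 0, 0, 0, 0, 0], gripper=[255, 255, 255, 255, 255, 255, 255])

```text
t: 15.67
position: [0.5753, -0.0962, 0.0246]
eef_rot: [0.5, 0.5, 0.502, -0.498]
force: [0.6, 3.9, 0.9]
finger_gap: 0.0194
```

```bash
python3 st.py
```

```text
15.6667 [ 0.5753 -0.0962  0.0246] [0.6 3.9 0.9] [ 0.6  -0.09 -0.01] 0.019403364235027025
15.7167 [ 0.5753 -0.0962  0.0246] [-0.1  4.8  0.5] [ 0.69 -0.09  0.02] 0.019110215567990342
[[-0.0005, 1.0, 0.0045], [0.0033, 0.0045, -1.0], [-1.0, -0.0005, -0.0034]]
1571
```

play_rows(delta_pos=[[0, 0, 0.002], [0, 0, 0.004], [0, 0, 0.006], [0, 0, 0.006], [0, 0, 0.006], [0, 0, 0.006]], turn=[0, 0, 0, 0, 0, 0], gripper=[255, 255, 255, 255, 255, 255])

```text
t: 16.32
position: [0.5753, -0.1016, 0.0246]
eef_rot: [0.5, 0.5, 0.502, -0.498]
force: [0.4, 5.2, 1.4]
finger_gap: 0.0194
```

```bash
python3 st.py
```

```text
16.3167 [ 0.5753 -0.1016  0.0246] [0.4 5.2 1.4] [ 0.79 -0.1   0.05] 0.019373676017855414
16.3667 [ 0.5752 -0.1016  0.0246] [1.  5.6 0.8] [ 0.84 -0.05  0.08] 0.019063816772714955
[[-0.0007, 1.0, 0.0046], [0.0042, 0.0046, -1.0], [-1.0, -0.0007, -0.0042]]
1636
```

play_rows(delta_pos=[[0, 0, 0.0015], [0, 0, 0.003], [0, 0, 0.004], [0, 0, 0.004], [0, 0, 0.004], [0, 0, 0.004]], turn=[0, 0, 0, 0, 0, 0], gripper=[255, 255, 255, 255, 255, 255])

```text
t: 16.97
position: [0.5752, -0.1042, 0.0246]
eef_rot: [0.499, 0.5, 0.503, -0.498]
force: [0.4, 7.5, 1.4]
finger_gap: 0.0194
```

```bash
python3 st.py
```

```text
16.9667 [ 0.5752 -0.1042  0.0246] [0.4 7.5 1.4] [ 1.15 -0.11  0.05] 0.019405054605109058
17.0167 [ 0.5752 -0.1042  0.0246] [0.4 7.  0.5] [ 1.2  -0.12  0.06] 0.018741172937094167
[[-0.001, 1.0, 0.0043], [0.0065, 0.0043, -1.0], [-1.0, -0.0009, -0.0065]]
1701
```

play_rows(delta_pos=[[0, 0, 0.0015], [0, 0, 0.003], [0, 0, 0.0035], [0, 0, 0.0035], [0, 0, 0.0035], [0, 0, 0.0035]], turn=[0, 0, 0, 0, 0, 0], gripper=[255, 255, 255, 255, 255, 255])

```text
t: 17.62
position: [0.5752, -0.1044, 0.0245]
eef_rot: [0.498, 0.502, 0.504, -0.496]
force: [0.5, 12.5, 2.5]
finger_gap: 0.0195
```

```bash
python3 st.py
```

```text
17.6167 [ 0.5752 -0.1044  0.0245] [ 0.5 12.5  2.5] [ 1.91 -0.22  0.1 ] 0.019510361197125563
17.6667 [ 0.5752 -0.1044  0.0246] [ 0.7 12.2  1. ] [ 1.9  -0.23  0.08] 0.019214967761931937
[[-0.0014, 1.0, 0.0037], [0.0118, 0.0037, -0.9999], [-0.9999, -0.0014, -0.0119]]
1766
```

The position has stopped at y=-0.1044 while the force rose to 12 N, so the mount is on the hard stops. I push a little more for margin.

play_rows(delta_pos=[[0, 0, 0.0015], [0, 0, 0.003], [0, 0, 0.0035], [0, 0, 0.0035], [0, 0, 0.0035], [0, 0, 0.0035]], turn=[0, 0, 0, 0, 0, 0], gripper=[255, 255, 255, 255, 255, 255])

```text
t: 18.27
position: [0.5752, -0.1044, 0.0246]
eef_rot: [0.496, 0.503, 0.506, -0.495]
force: [0.1, 12.9, 2.5]
finger_gap: 0.0195
```

```bash
python3 st.py; python3 - <<'E'
from h import *
g,p,Rm=cam("wrist"); cv2.imwrite("pics/wf.png",g["color"])
E
```

```text
18.2667 [ 0.5752 -0.1044  0.0246] [ 0.1 12.9  2.5] [ 1.97 -0.18  0.09] 0.019520157358615356
18.3167 [ 0.5751 -0.1044  0.0246] [ 1.7 13.1  3.5] [ 1.95 -0.2   0.17] 0.01911068531495821
[[-0.002, 1.0, 0.0031], [0.0174, 0.0032, -0.9998], [-0.9998, -0.0019, -0.0174]]
1831
```

View pics/wf.png

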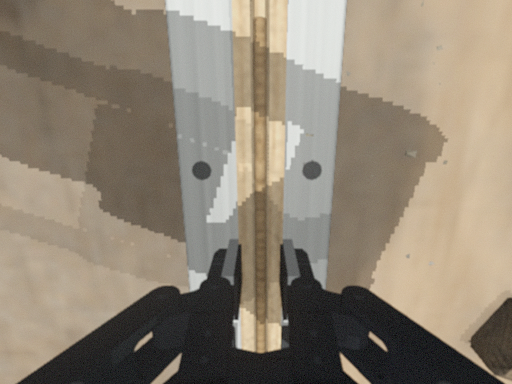

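play_rows(delta_pos=[[0, 0, 0.002], [0, 0, 0.0035], [0, 0, 0.0045], [0, 0, 0.005], [0, 0, 0.005], [0, 0, 0.005], [0, 0, 0.005], [0, 0, 0.005]], turn=[0, 0, 0, 0, 0, 0, 0, 0], gripper=[255, 255, 255, 255, 255, 255, 255, 255])

```text
t: 19.13
position: [0.5751, -0.1045, 0.0246]
eef_rot: [0.494, 0.505, 0.508, -0.494]
force: [1.2, 16.7, 3.6]
finger_gap: 0.0195
```

```bash
python3 st.py; python3 st.py
```

```text
19.1333 [ 0.5751 -0.1045  0.0246] [ 1.2 16.7  3.6] [ 2.48 -0.34  0.13] 0.01952532563954009
19.1833 [ 0.5751 -0.1045  0.0245] [ 1.3 16.9  3.7] [ 2.45 -0.24  0.13] 0.019061424556831737
[[-0.0027, 1.0, 0.0024], [0.0253, 0.0025, -0.9997], [-0.9997, -0.0026, -0.0253]]
1918
19.2833 [ 0.5751 -0.1045  0.0246] [ 2.  16.   3.5] [ 2.45 -0.25  0.15] 0.019498006404455825
19.3333 [ 0.5751 -0.1045  0.0246] [ 1.5 17.5  3. ] [ 2.45 -0.3   0.2 ] 0.019364518120213323
[[-0.0026, 1.0, 0.0024], [0.0253, 0.0024, -0.9997], [-0.9997, -0.0026, -0.0253]]
1933
```

```bash
python3 - <<'E'
from h import *
g,p,Rm=cam("scene"); crop(g["color"],190,130,350,250,5,"pics/sf.png")
g,p,Rm=cam("top"); crop(g["color"],260,160,345,215,9,"pics/tf.png")
E
```

```text
(no output)
```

View pics/sf.png

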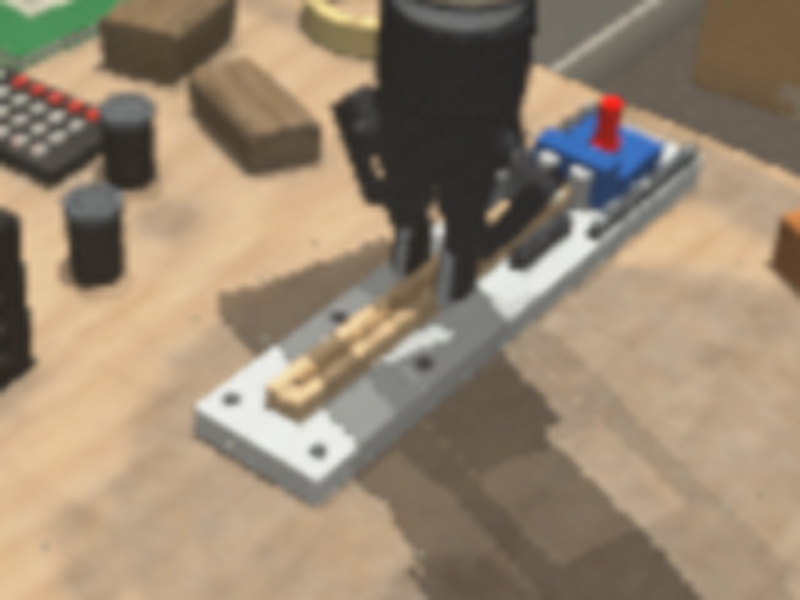

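View pics/tf.png

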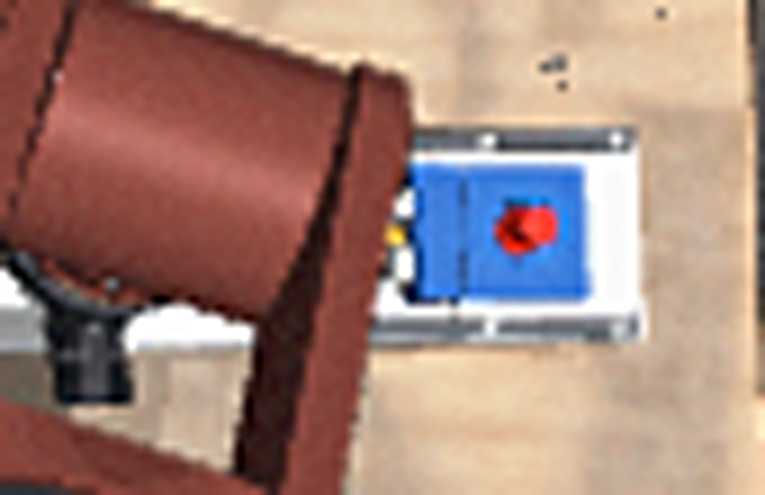

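Both views show the mount at the stop faces with the pin upright. I'll check how far the stop block gave by comparing its blue edge in the top view before and after.

```bash
python3 - <<'E'
from h import *
a=cv2.imread("pics/top0.png"); g,p,Rm=cam("top"); b=g["color"]
def edge(im):
    r=im[181:190,:,:].astype(float).mean(0); d=r[:,0]-r[:,2] # blue - red
    r=d[316:334]; mx=d[319:322].mean(); h=mx/2; i=np.where(r<h)[0]; i=[k for k in i if k>4][0]
    return 316+i-1+(r[i-1]-h)/(r[i-1]-r[i])
ea,eb=edge(a),edge(b); print(ea,eb,[(onz(g,p,Rm,(e,185.5),.034)[1]).round(4) for e in(ea,eb)])
# rigid shift of bed end as a control
s=readout.observe();print(s["force"].round(1),s["position"].round(4),s["t"])
E
```

```text
323.90159574468083 325.7522522522523 [np.float64(-0.2936), np.float64(-0.2997)]
[ 1.2 16.1  2.9] [ 0.5751 -0.1045  0.0246] 19.5833
```

```bash
python3 - <<'E'
from h import *
a=cv2.imread("pics/top0.png"); g,p,Rm=cam("top"); b=g["color"]
for nm,im in(("before",a),("after",b)):
    print(nm)
    for v in (180,183,186,189,191):
        r=im[v,316:336].astype(int); print(v,"B-R",(r[:,0]-r[:,2]).tolist())
    print("tower/lug G", im[188:191,300:330].mean(0).mean(1).astype(int).tolist())
crop(np.vstack([a[172:200,295:340],b[172:200,295:340]]),0,0,45,56,10,"pics/cmp.png")
E
```

```text
before
180 B-R [152, 149, 153, 153, 154, 153, 158, 147, 46, -7, -1, 2, 2, 3, 5, -57, -48, -46, -46, -42]
183 B-R [144, 152, 157, 152, 153, 150, 158, 147, 45, -7, 0, 0, 1, 3, 4, -52, -46, -43, -45, -47]
186 B-R [-64, -22, 66, 146, 152, 150, 155, 152, 86, -5, -3, 0, 1, 2, 6, -38, -51, -50, -50, -52]
189 B-R [156, 153, 150, 154, 153, 148, 151, 155, 86, -5, -3, 2, 1, 2, 6, -38, -45, -44, -44, -45]
191 B-R [152, 153, 148, 153, 148, 156, 159, 157, 85, -5, -3, 1, 1, 2, 5, -39, -54, -47, -47, -44]
tower/lug G [254, 89, 81, 255, 251, 38, 138, 128, 127, 122, 110, 134, 130, 130, 134, 132, 133, 131, 132, 131, 130, 133, 128, 123, 179, 253, 247, 243, 244, 246]
after
180 B-R [163, 163, 161, 159, 159, 162, 161, 172, 137, 0, -4, 0, 1, 2, 0, -64, -56, -47, -45, -48]
183 B-R [-49, -118, -144, -158, -186, -4, 185, 171, 148, 40, -3, -2, 0, 3, 0, -58, -55, -47, -45, -48]
186 B-R [-183, -76, -122, -204, -213, -67, 194, 171, 151, 41, -3, -2, 1, 1, 1, -40, -52, -53, -53, -53]
189 B-R [173, 154, 173, 168, 164, 160, 156, 164, 150, 38, -2, -1, 0, 2, 0, -42, -48, -44, -46, -48]
191 B-R [159, 160, 157, 155, 158, 164, 161, 167, 167, 87, -2, -2, 1, 2, 1, -41, -57, -50, -48, -49]
tower/lug G [84, 84, 76, 112, 255, 254, 65, 140, 137, 136, 133, 94, 145, 141, 142, 142, 138, 123, 140, 138, 145, 140, 139, 135, 138, 214, 254, 251, 250, 252]
```

View pics/cmp.png

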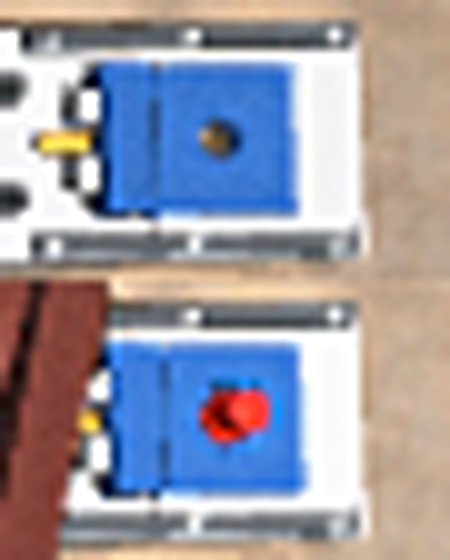

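Clean rows of the top view show the block shifted 0.55 to 0.97 px, about 2.5 mm. That is the expected give. My earlier 6 mm figure was wrong because the pin's pixels got into the rows I averaged. The push is steady at about 16 N, so I hand it in.

```bash
python3 - <<'E'
from cell import readout,finish_job
s=readout.observe(); print(s["t"],s["position"].round(4),s["force"].round(1),s["finger_gap"])
print(finish_job())
s=readout.observe(); print(s["t"],s["position"].round(4),s["force"].round(1))
E
```

```text
19.6333 [ 0.5751 -0.1045  0.0246] [ 1.6 17.   3.7] 0.019676717850612025
the job is handed in; nothing more can be done
None
the job is handed in; nothing more can be done
```

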